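# Complete the tube carrier and hold it up level

### The job

Move the red-capped tube from the black stand into the carrier's empty well, all the way down, and let go of it while the carrier stands on the bench. Then lift the full carrier by its black grip plate about 10 cm clear of the bench and of everything on it and keep it level and still in the air, with all six tubes in it: hold it so for at least two seconds and finish while still holding it. Leave the green and yellow tubes and everything else on the bench where they are.

Things in the scene. Friction and masses are not known exactly. Their poses are not given: they have to be found in the camera images.
- red_mid (a point): Red-capped sample tube, 16 mm across, 94 mm tall over all, clear with a white label and a 19 mm wide, 20 mm tall cap on its top (cap from 27 to 47 mm above this point); this point is the tube's centre, 47 mm above its foot; z points along the tube to its cap; 18 g. It starts upright in one of the black stand's three wells.
- carrier_grip (a point): Black upright grip plate in the middle of the carrier's top: 36 mm long along x, 14 mm thick along y, reaching from 45 to 107 mm above the carrier's underside. This point is its middle, 88 mm above the underside, over the carrier's centre of mass (within a few mm); axes are the carrier's, z up.
- free_well (a point): The carrier's one empty well: centre of its mouth, level with the block's top, 45 mm above the underside; the well is 19 mm wide with a 2 mm chamfer and 37 mm deep. A fully seated tube stands with its foot on the well floor, so its centre is 10 mm above this point. Axes are the carrier's.
- carrier: Carrier (loose, 0.28 to 0.52 kg empty): white block 150 mm (x) by 104 mm (y) by 45 mm tall; origin at the centre of its underside, height 0 on the bench, z up. Six round wells at x = -60 and +60 mm, y = -34, 0 and +34 mm; five hold blue-capped tubes, whose caps reach 102 mm above the underside; the one at x = +60, y = +34 is empty.
- stand: Black tube stand, 56 mm (x) by 150 mm (y) by 45 mm tall, fixed to the bench; origin at the centre of its underside. Three wells like the carrier's at y = -48, 0 and +48 mm, floors 8 mm above the underside; they hold the red, green and yellow tubes in any order.
- green_mid (a point): Green-capped tube of the same kind, in the black stand; stays there. Same sizes and same point as the red one.
- yellow_mid (a point): Yellow-capped tube of the same kind, in the black stand; stays there. Same sizes and same point as the red one.
- blue1_mid (a point): Blue-capped tube of the same kind in the carrier's well at x = -60, y = -34 mm; point at its centre, 55 mm above the carrier's underside when seated.
- blue2_mid (a point): Blue-capped tube of the same kind in the carrier's well at x = -60, y = 0 mm; point at its centre, 55 mm above the carrier's underside when seated.
- blue3_mid (a point): Blue-capped tube of the same kind in the carrier's well at x = -60, y = 34 mm; point at its centre, 55 mm above the carrier's underside when seated.
- blue4_mid (a point): Blue-capped tube of the same kind in the carrier's well at x = 60, y = -34 mm; point at its centre, 55 mm above the carrier's underside when seated.
- blue5_mid (a point): Blue-capped tube of the same kind in the carrier's well at x = 60, y = 0 mm; point at its centre, 55 mm above the carrier's underside when seated.
- reagent: Amber bottle, 64 mm across, 150 mm tall; origin at the centre of its underside. Bystander.
- specimen_jar: Clear jar with yellow lid, 60 mm across, 65 mm tall; origin at the centre of its underside. Bystander.
- tip_box: Orange box, 120 by 85 by 60 mm tall; origin at the centre of its underside. Bystander.
- timer: White bench timer, 60 by 60 by 22 mm tall; origin at the centre of its underside. Bystander.

How it is judged:
By the outcome, as a careful person would: the job done as asked, in the order asked, and still so for the second after the job is handed in, while the arm keeps its last pose, push and grip.
It also fails if it takes over 58 s, if anything falls off the work surface, if the arm or the gripper's body presses on something with over 40 N, if the wrist force passes 120 N, or if a joint passes its speed limit or range.

### The arm

A 6-joint arm with a two-finger parallel gripper is mounted at the origin on the work surface. World frame = base frame: x ahead of the robot, y to its left, z up, the work surface at z = 0. Lengths are in mm, angles in degrees, forces in N, time in s.
With the tool pointing down it reaches from about 300 to 875 mm from the base axis. Payload 6.4 kg.
Tool frame: the origin (TCP) lies at the very end of the fingers, on their centre line; the grasp point (between the pads) lies 19 mm behind it; z points along the fingers, y is the line along which they close (so a half turn about z gives the same grasp; the last joint's range is limited). The gripper opens to 85 mm and grips with 20 to 120 N. Pads are 22 mm wide; open, the fingers measure 114 mm over their backs; the gripper's body (76 mm by 85 mm) begins 54 mm behind the grasp point. The pads swing forward as they close: fully open they stand 13 mm farther back than shut.
Start: joints at [-79.2, 10.359, 92.074, -0, 77.567, -11.82], TCP at [221.175, -530.775, 231.288] pointing down, gripper open.
Joint ranges: [-171.53, 171.53], [-51.25, 118.39], [17.06, 147.69], [-65.23, 245.23], [0, 150.52], [-178.68, 178.68]. Speed limits (degrees/s): [147.25, 147.25, 172.46, 180, 180, 180].

### API

Orientations are given as a 3x3 rotation matrix whose columns are the frame's x, y, z axes.
In Python, from plant import env gives the robot as it stands. The module is installed in compiled form; this text tells all that it offers.
- The arm moves only by the tool servo_tool, never from a script. Its argument "targets" is a list of rows, each a list of 2 entries, a list of its own where there are three numbers: the shift along the tool's x, y, z in mm, then the turn, a rotation vector about the tool's x, y, z in degrees. In form: [[[x, y, z], [wx, wy, wz]], ...]. A call has 1 to 20 rows; each row shifts and turns the commanded pose from where the row before left it, along the tool's axes as they then stand; what a row does not reach is not made up. A row lasts 1/12 s, in which the tool goes at most 41.7 mm and 7.16 degrees, less where a joint would pass 70% of its speed; a pose out of reach is approached as far as the arm can. A call with a gripper value outside its range is refused whole. "grip" is the opening, from -1 (shut) to 1 (fully open), so that 0 is half open, set as the call begins (left out, the last holds). The fingers move at their own pace and stop on an object; "force" is the grip in N (left out, the last holds). Time passes only in rows, so rows that do not move let the fingers close. It gives the time, the measured TCP pose, the force, the opening and the grip force at its end, in the units of the state.
- env.get_state(): the state, without advancing time (a new reading comes with each control period).
- env.grab_frame(name): name is "side" or "top"; returns the picture (480x640x3 uint8, red, green, blue); there is no depth.
- env.camera_params(name): a dict with "fx", "fy", "cx", "cy" (pixels), "world_to_cam" (4x4, takes a point from world to camera coordinates). Camera axes: x right, y down, z forward; pixel columns grow to the right and rows downward; lengths in mm; the calibration is good to about 2 mm. A picture is of the moment at which its call begins. camera_params takes no time and is no camera call.
- env.close_job(): hands the job in; it is judged then, once.
Trained networks look in the newest picture that a camera, given by its name, has taken for a name from the list of things; names that differ only in an ending like _2 or _b are one class to them, and where a whole thing is asked for, a point or a joint stands for the part that bears it (a point fixed in the world has none). Each returns a list of dicts, best first, with "confidence" (0 to 1); they miss things now and then, are a little off and sometimes report something else, mostly with a low value. They report only what shows in the picture. A call takes as long as a camera call.
- env.spot_in(camera, label): "position" ([x, y, z] in mm, in world coordinates, good to about 4 mm: the middle of the surface that is visible of it).
- env.cut_out(camera, label): "region" (480x640 bool, what is visible of it).
- env.landmark_of(camera, label): "position" ([x, y, z] in mm, in world coordinates, good to about 4 mm: a listed point, or the origin of a listed thing).
The state is a dict: "t": time; "joints": joint angles; "joint_vel": joint speeds; "tau": joint torques, N m; "tcp_pos": TCP position; "tool_rot": TCP orientation; "ft_force": force on the tool from outside, world axes, zero at the start; "ft_torque": the same for the moment, N m; "gripper_width": finger opening in mm; "grasp_force": force on a finger pad.
Only numpy, scipy, OpenCV 4.12 (cv2) and the standard library are available. Lean on these libraries where they do the work, as an engineer would, in place of code of your own. Each camera call takes 0.05 s, during which the arm holds its last target. There are 200 camera calls.

## Working session

There is one attempt and no reset: what is moved stays moved. The work goes in short steps, Python scripts to look and compute and a tool call to move; the robot and the scene stay as the last step left them, time stands still between calls to the robot, and variables do not carry over. Pictures are saved under pics/ and viewed, at most 10 in all, crops included, and the job is handed in when it is done.

Besides the shell and the picture viewer there is one more tool, called after "Call:" in YAML: its name, and indented under it one key for each argument. servo_tool: Moves the arm, as the interface text tells. Its arguments: {"type":"object","properties":{"targets":{"type":"array"},"grip":{"type":"number"},"force":{"type":"number"}},"required":["targets"]}

```bash
mkdir -p pics
cat > h.py <<'E'
import numpy as np, cv2
from plant import env
def P(cam):
    p=env.camera_params(cam); return p,np.array(p["world_to_cam"])
def proj(cam,X):
    p,T=P(cam); c=T[:3,:3]@np.array(X,float)+T[:3,3]; return np.array([p["fx"]*c[0]/c[2]+p["cx"],p["fy"]*c[1]/c[2]+p["cy"]])
def ray(cam,uv,z):
    p,T=P(cam); d=T[:3,:3].T@np.array([(uv[0]-p["cx"])/p["fx"],(uv[1]-p["cy"])/p["fy"],1]); o=-T[:3,:3].T@T[:3,3]
    return o+d*(z-o[2])/d[2]
def save(cam,n):
    f=env.grab_frame(cam); cv2.imwrite(f"pics/{n}.png",f[:,:,::-1]); return f
def tip():
    s=env.get_state(); print("t",s["t"],"tcp",np.round(s["tcp_pos"],1),"R",np.round(s["tool_rot"],3).tolist(),"F",np.round(s["ft_force"],1),"w",s["gripper_width"],s["grasp_force"]); return s
E
python3 - <<'E'
from h import *
tip()
for c in("top","side"):
    save(c,c+"0"); p,T=P(c); print(c,"campos",np.round(-T[:3,:3].T@T[:3,3]),"zdir",np.round(T[2,:3],2),p["fx"])
    for l in["red_mid","free_well","carrier_grip","carrier","stand","green_mid","yellow_mid","blue1_mid","blue3_mid","blue4_mid","blue5_mid","reagent","specimen_jar","tip_box","timer"]:
        r=env.landmark_of(c,l); print(l,[(np.round(q["position"]),round(q["confidence"],2)) for q in r[:2]])
E
```

```text
t 0.0 tcp [ 221.1 -530.2  230.4] R [[0.923, 0.385, -0.0], [0.385, -0.923, 0.002], [0.0, -0.002, -1.0]] F [ 0.6 -0.3 -0. ] w 85.25802464180562 0.0
top campos [ 545.    9. 1118.] zdir [ 0.08 -0.   -1.  ] 503.472508749716
red_mid [(array([ 560., -169.,   54.]), 0.65), (array([518., 206.,  92.]), 0.42)]
free_well [(array([578., 236.,  44.]), 0.77), (array([579., 201.,  51.]), 0.2)]
carrier_grip [(array([518., 202.,  89.]), 0.94)]
carrier [(array([518., 205.,   1.]), 0.62)]
stand [(array([ 559., -175.,    2.]), 0.66)]
green_mid [(array([ 543., -128.,   58.]), 0.57), (array([ 741., -304.,   -2.]), 0.3)]
yellow_mid [(array([ 573., -221.,   58.]), 0.49)]
blue1_mid [(array([455., 169.,  52.]), 0.4)]
blue3_mid [(array([ 545., -127.,   55.]), 0.64), (array([453., 236.,  57.]), 0.41)]
blue4_mid [(array([575., 170.,  56.]), 0.57)]
blue5_mid [(array([577., 203.,  57.]), 0.46)]
reagent [(array([ 741., -300.,    2.]), 0.72)]
specimen_jar []
tip_box [(array([ 757., -106.,   -0.]), 0.62)]
timer [(array([726.,  93.,   1.]), 0.8)]
side campos [151. 433. 617.] zdir [ 0.58 -0.53 -0.62] 471.61895119796213
red_mid [(array([ 560., -172.,   55.]), 0.58)]
free_well [(array([576., 237.,  50.]), 0.72)]
carrier_grip [(array([517., 203.,  90.]), 0.61)]
carrier [(array([515., 207.,  -2.]), 0.74)]
stand [(array([ 560., -179.,    1.]), 0.7), (array([732., 257.,  -2.]), 0.59)]
green_mid [(array([ 547., -122.,   59.]), 0.51), (array([577., 240.,  50.]), 0.31)]
yellow_mid [(array([ 574., -222.,   53.]), 0.65)]
blue1_mid [(array([464., 168.,  51.]), 0.8), (array([ 736., -296.,   -1.]), 0.32)]
blue3_mid [(array([455., 237.,  55.]), 0.58)]
blue4_mid [(array([574., 165.,  55.]), 0.55)]
blue5_mid [(array([577., 205.,  53.]), 0.6), (array([454., 204.,  55.]), 0.26)]
reagent [(array([ 736., -299.,    1.]), 0.95)]
specimen_jar [(array([735., 259.,   2.]), 0.77)]
tip_box [(array([ 759., -110.,    2.]), 0.78)]
timer [(array([730.,  93.,  -1.]), 0.93)]
```

View pics/top0.png

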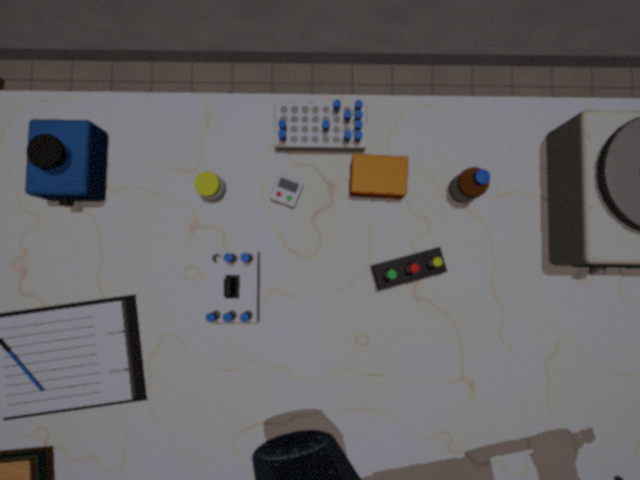

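View pics/side0.png

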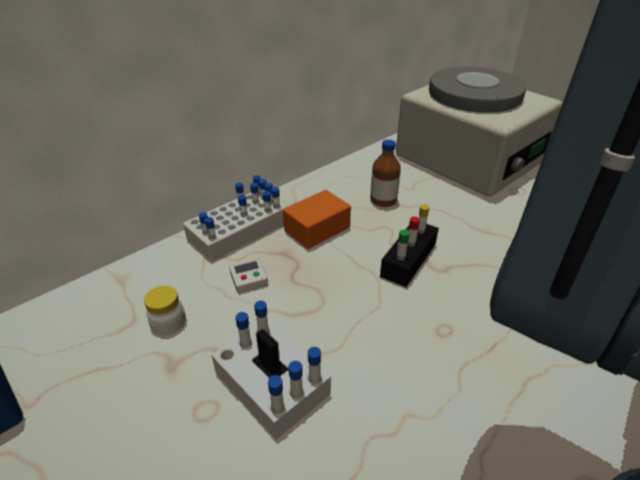

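The top view shows the red cap at (415,268), between green (392,274) and yellow (437,262). The carrier's empty well is at (216,258) and its grip plate at (231,287). The side view agrees: red at (413,222), empty well at (227,354). Next I fit the poses from the cap blobs in both cameras.

```bash
cat > fit.py <<'E'
from h import *
from scipy.optimize import least_squares
a=np.linspace(0,2*np.pi,24,endpoint=False)
ring=np.c_[np.cos(a)*9.5,np.sin(a)*9.5]
def capc(cam,x,y,zc=92):   # silhouette centroid of an upright cap
    pts=np.array([proj(cam,[x+r[0],y+r[1],zc+d]) for d in(-10,10) for r in ring],np.float32)
    m=cv2.moments(cv2.convexHull(pts)); return np.array([m["m10"],m["m01"]])/m["m00"]
def blob(img,cam,col,x,y,z=92,R=14):
    h=cv2.cvtColor(img,cv2.COLOR_RGB2HSV).astype(int); H,S,V=h[...,0],h[...,1],h[...,2]
    ok={"red":(H<8)|(H>172),"green":(H>45)&(H<85),"yellow":(H>22)&(H<35),"blue":(H>100)&(H<130)}[col]&(S>110)&(V>40)
    n,lab,st,ce=cv2.connectedComponentsWithStats(ok.astype(np.uint8))
    c=[(np.hypot(*(ce[i]-proj(cam,[x,y,z]))),i) for i in range(1,n) if st[i,4]>=12]
    c=[q for q in c if q[0]<R]
    return (ce[min(c)[1]],st[min(c)[1],4]) if c else (None,0)
def fitset(imgs,caps,x0):  # caps: (col,lx,ly); pose x,y,yaw
    obs=[]
    for cam,im in imgs.items():
        for col,lx,ly in caps:
            c,s=np.cos(x0[2]),np.sin(x0[2]); b,n=blob(im,cam,col,x0[0]+c*lx-s*ly,x0[1]+s*lx+c*ly)
            print(cam,col,lx,ly,None if b is None else np.round(b,1),n)
            if b is not None: obs.append((cam,lx,ly,b))
    def f(v):
        c,s=np.cos(v[2]),np.sin(v[2])
        return np.concatenate([capc(k,v[0]+c*lx-s*ly,v[1]+s*lx+c*ly)-b for k,lx,ly,b in obs])
    r=least_squares(f,x0,x_scale=[1,1,.01],diff_step=1e-4); print("res",np.round(r.fun.reshape(-1,2),1).tolist()); return r.x
E
python3 - <<'E'
from fit import *
im={c:env.grab_frame(c) for c in("top","side")}
for ims in(im,{"top":im["top"]},{"side":im["side"]}):
    v=fitset(ims,[("green",0,48),("red",0,0),("yellow",0,-48)],np.array([560,-174,.31])); print("stand",np.round(v[:2],1),np.degrees(v[2]))
    w=fitset(ims,[("blue",-60,-34),("blue",-60,0),("blue",-60,34),("blue",60,-34),("blue",60,0)],np.array([517,204,0.])); c,s=np.cos(w[2]),np.sin(w[2])
    print("carrier",np.round(w[:2],1),np.degrees(w[2]),"well",w[0]+60*c-34*s,w[1]+60*s+34*c)
E
```

```text
top green 0 48 [391.2 273.7] 86
top red 0 0 [414.3 267.8] 109
top yellow 0 -48 [437.  261.4] 102
side green 0 48 [403.6 235.9] 109
side red 0 0 [413.9 222.9] 117
side yellow 0 -48 [424.2 207.2] 46Traceback (most recent call last):
  File "<stdin>", line 4, in <module>
  File "fit.py", line 25, in fitset
    r=least_squares(f,x0,x_scale=[1,1,.01],diff_step=1e-4); print("res",np.round(r.fun.reshape(-1,2),1).tolist()); return r.x
    return func(*args, **kwargs)
    result = trf(vector_fun.fun, vector_fun.jac, x0, f0, J0, lb, ub, ftol, xtol,
                 gtol, max_nfev, x_scale, loss_function, tr_solver,
                 tr_options.copy(), verbose, callback=callback_wrapped)
    return trf_no_bounds(
        fun, jac, x0, f0, J0, ftol, xtol, gtol, max_nfev, x_scale,
        loss_function, tr_solver, tr_options, verbose, callback=callback)
    J = jac(x)
    self._update_jac()
    ~~~~~~~~~~~~~~~~^^
    self.J = self.jac_wrapped(xp_copy(self.x), f0=self.f)
             ~~~~~~~~~~~~~~~~^^^^^^^^^^^^^^^^^^^^^^^^^^^^
    J, dct = approx_derivative(
             ~~~~~~~~~~~~~~~~~^
       
[... 781 characters left out ...]
^^^^^^^^^^^^^^^^^^
  File "fit.py", line 24, in f
    return np.concatenate([capc(k,v[0]+c*lx-s*ly,v[1]+s*lx+c*ly)-b for k,lx,ly,b in obs])
                           ~~~~^^^^^^^^^^^^^^^^^^^^^^^^^^^^^^^^^
  File "fit.py", line 6, in capc
    pts=np.array([proj(cam,[x+r[0],y+r[1],zc+d]) for d in(-10,10) for r in ring],np.float32)
                  ~~~~^^^^^^^^^^^^^^^^^^^^^^^^^^
  File "h.py", line 6, in proj
    p,T=P(cam); c=T[:3,:3]@np.array(X,float)+T[:3,3]; return np.array([p["fx"]*c[0]/c[2]+p["cx"],p["fy"]*c[1]/c[2]+p["cy"]])
        ~^^^^^
  File "h.py", line 4, in P
    p=env.camera_params(cam); return p,np.array(p["world_to_cam"])
ValueError: time passes only in moves, steps and waits
```

```bash
sed -i 's/^def P(cam):/from functools import lru_cache\n@lru_cache(None)\ndef P(cam):/' h.py
cat > m0.py <<'E'
from fit import *
im={c:cv2.imread(f"pics/{c}0.png")[:,:,::-1].copy() for c in("top","side")}
for ims in(im,{"top":im["top"]},{"side":im["side"]}):
    v=fitset(ims,[("green",0,48),("red",0,0),("yellow",0,-48)],np.array([560,-174,.31])); print("stand",np.round(v[:2],1),np.degrees(v[2]))
    w=fitset(ims,[("blue",-60,-34),("blue",-60,0),("blue",-60,34),("blue",60,-34),("blue",60,0)],np.array([517,204,0.])); c,s=np.cos(w[2]),np.sin(w[2])
    print("carrier",np.round(w[:2],1),np.degrees(w[2]),"well",w[0]+60*c-34*s,w[1]+60*s+34*c)
E
python3 m0.py
```

```text
top green 0 48 [391.1 273.7] 85
top red 0 0 [414.2 267.7] 113
top yellow 0 -48 [436.9 261.3] 104
side green 0 48 [403.6 235.9] 109
side red 0 0 [414.1 222.8] 118
side yellow 0 -48 [424.2 207.1] 45
res [[0.7, -0.3], [0.3, -0.6], [0.2, -0.5], [0.2, 0.2], [0.1, -0.2], [-0.3, 3.1]]
stand [ 561.7 -175.7] 16.09164586118104
top blue -60 -34 [244.5 316.6] 63
top blue -60 0 [227.6 316.7] 64
top blue -60 34 [210.8 316.6] 61
top blue 60 -34 [245.1 257.4] 57
top blue 60 0 [228.5 257.3] 60
side blue -60 -34 [313.8 355.5] 184
side blue -60 0 [294.9 369.7] 205
side blue -60 34 [275.  384.3] 239
side blue 60 -34 [260.3 308.5] 149
side blue 60 0 [241.8 320.2] 162
res [[0.0, -0.6], [0.1, -0.7], [0.0, -0.5], [0.1, -0.9], [0.0, -0.8], [0.3, 0.3], [0.3, 0.4], [0.3, 1.0], [0.2, 0.4], [0.3, 0.3]]
carrier [518.9 202. ] 0.7577503090914703 well 578.4156363320018 236.78965259546544
top green 0 48 [391.1 273.7] 85
top red 0 0 [414.2 267.7] 113
top yellow 0 -48 [436.9 261.3] 104
res [[0.2, 0.0], [-0.1, -0.1], [-0.1, 0.1]]
stand [ 560.8 -174.9] 15.697292059018247
top blue -60 -34 [244.5 316.6] 63
top blue -60 0 [227.6 316.7] 64
top blue -60 34 [210.8 316.6] 61
top blue 60 -34 [245.1 257.4] 57
top blue 60 0 [228.5 257.3] 60
res [[-0.0, 0.1], [0.0, 0.0], [-0.0, 0.2], [0.1, -0.2], [-0.0, -0.1]]
carrier [517.5 202.1] 0.7213265221877603 well 577.0587266997339 236.81441638617125
side green 0 48 [403.6 235.9] 109
side red 0 0 [414.1 222.8] 118
side yellow 0 -48 [424.2 207.1] 45
res [[0.4, -0.8], [0.1, -1.1], [-0.5, 2.1]]
stand [ 563.6 -178. ] 16.45302509010865
side blue -60 -34 [313.8 355.5] 184
side blue -60 0 [294.9 369.7] 205
side blue -60 34 [275.  384.3] 239
side blue 60 -34 [260.3 308.5] 149
side blue 60 0 [241.8 320.2] 162
res [[-0.0, -0.2], [0.0, -0.1], [-0.0, 0.5], [-0.0, -0.0], [0.1, -0.1]]
carrier [519.8 201.8] 0.7640920696265063 well 579.3447757512483 236.58782138663764
```

Call:
servo_tool:
  targets:
    - [[0, 0, 0], [0, 0, -6.95]]
    - [[0, 0, 0], [0, 0, -6.95]]
    - [[0, 0, 0], [0, 0, -6.95]]
    - [[0, 0, 0], [0, 0, -6.95]]
    - [[0, 0, 0], [0, 0, -6.95]]
    - [[0, 0, 0], [0, 0, -6.95]]
    - [[0, 0, 0], [0, 0, -6.95]]
    - [[0, 0, 0], [0, 0, -6.95]]
    - [[0, 0, 0], [0, 0, -6.95]]
    - [[0, 0, 0], [0, 0, -6.95]]
    - [[0, 0, 0], [0, 0, -6.95]]
    - [[0, 0, 0], [0, 0, -6.95]]
  grip: 0.2

```text
t: 2.7
tcp_pos: [221.2, -530.7, 231.3]
tool_rot: [[-0.282, 0.959, -0.0], [0.959, 0.282, 0.0], [0.0, -0.0, -1.0]]
ft_force: [-0.6, -0.5, -0.6]
gripper_width: 51.1
grasp_force: 0.0
```

Call:
servo_tool:
  targets:
    - [[12, 21, 0], [0, 0, 0]]
    - [[12, 21, 0], [0, 0, 0]]
    - [[12, 21, 0], [0, 0, 0]]
    - [[12, 21, 0], [0, 0, 0]]
    - [[12, 21, 0], [0, 0, 0]]
    - [[12, 21, 0], [0, 0, 0]]
    - [[12, 21, 0], [0, 0, 0]]
    - [[12, 21, 0], [0, 0, 0]]
    - [[12, 21, 0], [0, 0, 0]]
    - [[12, 21, 0], [0, 0, 0]]
    - [[12, 21, 0], [0, 0, 0]]
    - [[12, 21, 0], [0, 0, 0]]
    - [[12, 21, 0], [0, 0, 0]]
    - [[12, 21, 0], [0, 0, 0]]
    - [[12, 21, 0], [0, 0, 0]]
    - [[12, 21, 0], [0, 0, 0]]
    - [[12, 21, 0], [0, 0, 0]]
    - [[12, 21, 0], [0, 0, 0]]
    - [[12, 21, 0], [0, 0, 0]]
    - [[0, 0, 0], [0, 0, 0]]

```text
t: 4.37
tcp_pos: [544.0, -198.5, 231.4]
tool_rot: [[-0.279, 0.96, 0.001], [0.96, 0.279, 0.001], [0.001, 0.002, -1.0]]
ft_force: [0.4, -0.0, -0.1]
gripper_width: 51.2
grasp_force: 0.0
```

Call:
servo_tool:
  targets:
    - [[8.5, 11.5, 20], [0, 0, 0]]
    - [[8.5, 11.5, 20], [0, 0, 0]]
    - [[0, 0, 20], [0, 0, 0]]
    - [[0, 0, 20], [0, 0, 0]]
    - [[0, 0, 20], [0, 0, 0]]
    - [[0, 0, 10], [0, 0, 0]]
    - [[0, 0, 0], [0, 0, 0]]
    - [[0, 0, 0], [0, 0, 0]]

```text
t: 5.03
tcp_pos: [558.9, -179.1, 121.3]
tool_rot: [[-0.276, 0.961, -0.001], [0.961, 0.276, 0.0], [0.0, -0.001, -1.0]]
ft_force: [0.3, -0.3, 0.3]
gripper_width: 51.0
grasp_force: 0.0
```

Run:
```python
from h import *
s=tip()
a=save("top","a1"); b=save("side","b1")
u=proj("top",s["tcp_pos"]); v=proj("side",s["tcp_pos"]); print(u,v)
A=a[200:320,350:480]; B=b[150:290,340:490]
out=np.hstack([cv2.resize(A,(390,360),interpolation=cv2.INTER_CUBIC),cv2.resize(B,(386,360),interpolation=cv2.INTER_CUBIC)])
cv2.imwrite("pics/c1.png",out[:,:,::-1])
```

```text
t 5.0333 tcp [ 558.9 -179.1  121.3] R [[-0.276, 0.961, -0.001], [0.961, 0.276, 0.0], [0.0, -0.001, -1.0]] F [ 0.3 -0.3  0.3] w 50.99667306301214 0.0
[418.82976951 268.36799002] [418.44428651 209.74866329]
```

View pics/c1.png

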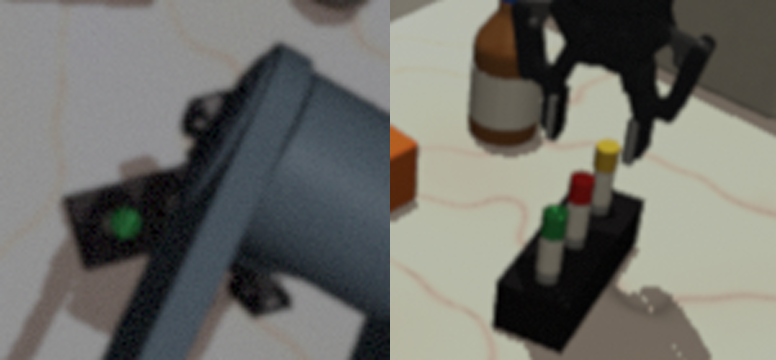

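The side crop shows the open fingers straddling the line above the red cap: tips near side pixel (420,206), red cap at (414,223). Yellow and green are clear. I'll correct by about 4 mm, go down and grip the cap.

Call:
servo_tool:
  targets:
    - [[1.4, 1.8, 0], [0, 0, 0]]
    - [[1.4, 1.8, 0], [0, 0, 0]]
    - [[0, 0, 8], [0, 0, 0]]
    - [[0, 0, 8], [0, 0, 0]]
    - [[0, 0, 8], [0, 0, 0]]
    - [[0, 0, 8], [0, 0, 0]]
    - [[0, 0, 8], [0, 0, 0]]
    - [[0, 0, 8], [0, 0, 0]]
    - [[0, 0, 0], [0, 0, 0]]
    - [[0, 0, 0], [0, 0, 0]]

```text
t: 5.97
tcp_pos: [561.4, -174.9, 72.4]
tool_rot: [[-0.276, 0.961, -0.001], [0.961, 0.276, 0.001], [0.001, -0.001, -1.0]]
ft_force: [0.4, 0.3, -0.4]
gripper_width: 51.4
grasp_force: 0.0
```

Call:
servo_tool:
  targets:
    - [[0, 0, 0], [0, 0, 0]]
    - [[0, 0, 0], [0, 0, 0]]
    - [[0, 0, 0], [0, 0, 0]]
    - [[0, 0, 0], [0, 0, 0]]
    - [[0, 0, 0], [0, 0, 0]]
    - [[0, 0, 0], [0, 0, 0]]
    - [[0, 0, 0], [0, 0, 0]]
    - [[0, 0, 0], [0, 0, 0]]
    - [[0, 0, 0], [0, 0, 0]]
    - [[0, 0, 0], [0, 0, 0]]
  grip: -1
  force: 30

```text
t: 6.8
tcp_pos: [562.3, -175.4, 73.8]
tool_rot: [[-0.276, 0.961, 0.001], [0.961, 0.276, -0.001], [-0.001, 0.001, -1.0]]
ft_force: [-0.2, 0.3, 5.9]
gripper_width: 17.8
grasp_force: 29.4
```

Call:
servo_tool:
  targets:
    - [[0, 0, -5], [0, 0, 0]]
    - [[0, 0, -10], [0, 0, 0]]
    - [[0, 0, -15], [0, 0, 0]]
    - [[0, 0, -15], [0, 0, 0]]
    - [[0, 0, -15], [0, 0, 0]]
    - [[0, 0, -15], [0, 0, 0]]
    - [[0, 0, -15], [0, 0, 0]]
    - [[0, 0, -15], [0, 0, 0]]
    - [[0, 0, -15], [0, 0, 0]]
    - [[0, 0, -15], [0, 0, 0]]
    - [[0, 0, 0], [0, 0, 5.1]]
    - [[0, 0, 0], [0, 0, 5.1]]
    - [[0, 0, 0], [0, 0, 5.1]]
    - [[0, 0, 0], [0, 0, 0]]

```text
t: 7.97
tcp_pos: [561.6, -175.0, 208.8]
tool_rot: [[-0.009, 1.0, -0.0], [1.0, 0.009, 0.0], [0.0, -0.0, -1.0]]
ft_force: [0.5, -0.0, -0.7]
gripper_width: 18.1
grasp_force: 29.3
```

Call:
servo_tool:
  targets:
    - [[11, 1, 0], [0, 0, 0]]
    - [[22, 1.2, 0], [0, 0, 0]]
    - [[22, 1.2, 0], [0, 0, 0]]
    - [[22, 1.2, 0], [0, 0, 0]]
    - [[22, 1.2, 0], [0, 0, 0]]
    - [[22, 1.2, 0], [0, 0, 0]]
    - [[22, 1.2, 0], [0, 0, 0]]
    - [[22, 1.2, 0], [0, 0, 0]]
    - [[22, 1.2, 0], [0, 0, 0]]
    - [[22, 1.2, 0], [0, 0, 0]]
    - [[22, 1.2, 0], [0, 0, 0]]
    - [[22, 1.2, 0], [0, 0, 0]]
    - [[22, 1.2, 0], [0, 0, 0]]
    - [[22, 1.2, 0], [0, 0, 0]]
    - [[22, 1.2, 0], [0, 0, 0]]
    - [[22, 1.2, 0], [0, 0, 0]]
    - [[22, 1.2, 0], [0, 0, 0]]
    - [[22, 1.2, 0], [0, 0, 0]]
    - [[22, 1.2, 0], [0, 0, 0]]
    - [[11, 0, 0], [0, 0, 0]]

```text
t: 9.63
tcp_pos: [578.4, 246.1, 208.3]
tool_rot: [[-0.017, 1.0, -0.0], [1.0, 0.017, 0.001], [0.001, -0.0, -1.0]]
ft_force: [-0.1, 0.5, -0.8]
gripper_width: 18.1
grasp_force: 29.3
```

Call:
servo_tool:
  targets:
    - [[0, 0, 0], [0, 0, 0]]
    - [[0, 0, 0], [0, 0, 0]]
    - [[0, 0, 0], [0, 0, 0]]
    - [[0, 0, 0], [0, 0, 0]]

```text
t: 9.97
tcp_pos: [579.3, 242.0, 208.3]
tool_rot: [[-0.012, 1.0, -0.0], [1.0, 0.012, -0.0], [-0.0, -0.0, -1.0]]
ft_force: [-0.4, -0.4, 0.3]
gripper_width: 18.1
grasp_force: 29.3
```

Run:
```python
from fit import *
s=tip()
a=save("top","a2"); b=save("side","b2")
t=s["tcp_pos"]
for cam,im in(("top",a),("side",b)):
    bl,n=blob(im,cam,"red",t[0],t[1],t[2]+19,R=25); print(cam,"red blob",bl,n,"expected",capc(cam,t[0],t[1],t[2]+19))
out=np.hstack([a[200:350,170:320],b[210:360,160:310]])
cv2.imwrite("pics/c2.png",cv2.resize(out,(800,400),interpolation=cv2.INTER_CUBIC)[:,:,::-1])
```

```text
t 9.9667 tcp [579.3 242.  208.3] R [[-0.012, 1.0, -0.0], [1.0, 0.012, -0.0], [-0.0, -0.0, -1.0]] F [-0.4 -0.4  0.3] w 18.149100896919805 29.279373586177826
top red blob None 0 expected [191.87019835 253.31062184]
side red blob [196.83544304 263.41772152] 79 expected [204.4166006  263.13222986]
```

View pics/c2.png

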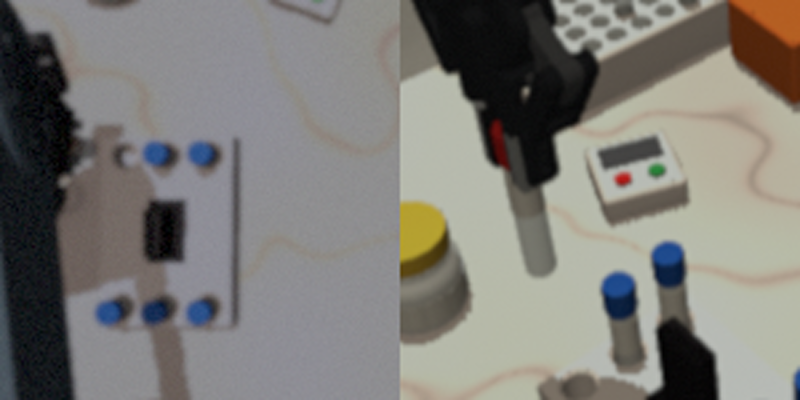

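Run:
```python
from h import *
t=np.array([579.3,242,208.3])
for dz in(29,9,-18,-64.5): print(dz,proj("side",t+[0,0,dz]),proj("side",t+[0,-5,dz]),proj("side",t+[5,0,dz]))
im=cv2.imread("pics/b2.png"); cr=im[240:320,170:245]; cv2.imwrite("pics/c3.png",cv2.resize(cr,(750,800)[0:1]+(600,),interpolation=cv2.INTER_CUBIC))
```

```text
29 [203.14130316 257.05423624] [206.64576045 255.28729485] [201.01319371 255.13340001]
9 [205.64926322 269.09113175] [209.06995107 267.30740421] [203.55320072 267.15226961]
-18 [208.87387981 284.56760346] [212.18753315 282.76562656] [206.8197844  282.60917313]
-64.5 [214.03266011 309.32704857] [217.17665189 307.50367829] [212.04748922 307.34575942]
```

View pics/c3.png

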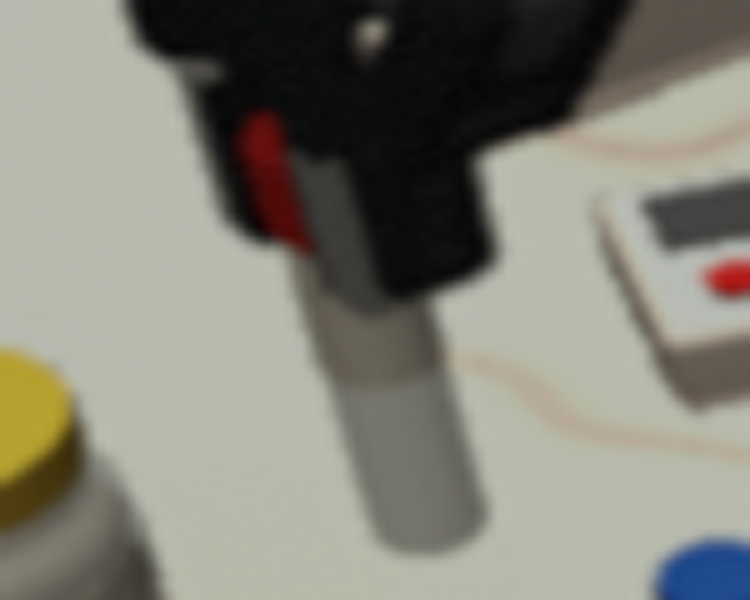

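The tube hangs upright: its foot is at side pixel (213.5,309.3) against an expected (214.0,309.3). I'll shift −5.3 mm in y and stop just above the mouth.

Call:
servo_tool:
  targets:
    - [[-2.7, -0.3, 0], [0, 0, 0]]
    - [[-2.6, -0.3, 0], [0, 0, 0]]
    - [[0, 0, 14], [0, 0, 0]]
    - [[0, 0, 14], [0, 0, 0]]
    - [[0, 0, 14], [0, 0, 0]]
    - [[0, 0, 14], [0, 0, 0]]
    - [[0, 0, 14], [0, 0, 0]]
    - [[0, 0, 14], [0, 0, 0]]
    - [[0, 0, 4], [0, 0, 0]]
    - [[0, 0, 0], [0, 0, 0]]
    - [[0, 0, 0], [0, 0, 0]]

```text
t: 10.98
tcp_pos: [578.9, 237.6, 120.7]
tool_rot: [[-0.012, 1.0, 0.0], [1.0, 0.012, -0.0], [-0.0, 0.0, -1.0]]
ft_force: [0.2, 0.4, 0.1]
gripper_width: 18.4
grasp_force: 29.3
```

Run:
```python
from h import *
s=tip(); b=save("side","b4"); t=np.array(s["tcp_pos"])
print(proj("side",t-[0,0,65]),proj("side",[578.7,236.7,45]))
cv2.imwrite("pics/c4.png",cv2.resize(b[310:390,190:290],(750,600),interpolation=cv2.INTER_CUBIC)[:,:,::-1])
```

```text
t 10.9833 tcp [578.9 237.6 120.7] R [[-0.012, 1.0, 0.0], [1.0, 0.012, -0.0], [-0.0, 0.0, -1.0]] F [0.2 0.4 0.1] w 18.35767847715005 29.289283454418182
[225.31642102 349.13054831] [226.81594079 353.47832476]
```

View pics/c4.png

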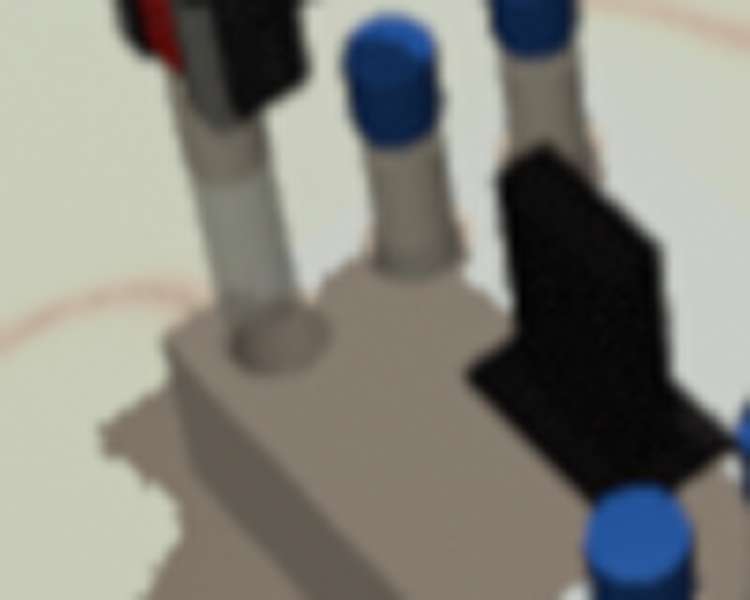

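The foot is at about (225,349) and the well mouth at about (227.4,354.7). That puts the well about 1.5 mm nearer in x, so I correct and go in gently.

Call:
servo_tool:
  targets:
    - [[-0.5, -1.4, 0], [0, 0, 0]]
    - [[0, 0, 0], [0, 0, 0]]
    - [[0, 0, 3], [0, 0, 0]]
    - [[0, 0, 3], [0, 0, 0]]
    - [[0, 0, 3], [0, 0, 0]]
    - [[0, 0, 3], [0, 0, 0]]
    - [[0, 0, 3], [0, 0, 0]]
    - [[0, 0, 3], [0, 0, 0]]
    - [[0, 0, 0], [0, 0, 0]]
    - [[0, 0, 0], [0, 0, 0]]

```text
t: 11.87
tcp_pos: [577.0, 237.2, 101.8]
tool_rot: [[-0.013, 1.0, -0.001], [1.0, 0.013, -0.0], [-0.0, -0.001, -1.0]]
ft_force: [0.5, 0.2, 0.6]
gripper_width: 18.3
grasp_force: 29.3
```

Call:
servo_tool:
  targets:
    - [[0, 0, 3], [0, 0, 0]]
    - [[0, 0, 3], [0, 0, 0]]
    - [[0, 0, 3], [0, 0, 0]]
    - [[0, 0, 3], [0, 0, 0]]
    - [[0, 0, 3], [0, 0, 0]]
    - [[0, 0, 3], [0, 0, 0]]
    - [[0, 0, 3], [0, 0, 0]]
    - [[0, 0, 3], [0, 0, 0]]
    - [[0, 0, 0], [0, 0, 0]]
    - [[0, 0, 0], [0, 0, 0]]

```text
t: 12.7
tcp_pos: [577.1, 237.2, 77.9]
tool_rot: [[-0.013, 1.0, -0.001], [1.0, 0.013, -0.0], [-0.0, -0.001, -1.0]]
ft_force: [-0.5, 0.2, -0.1]
gripper_width: 18.2
grasp_force: 29.3
```

Call:
servo_tool:
  targets:
    - [[0, 0, 1], [0, 0, 0]]
    - [[0, 0, 1], [0, 0, 0]]
    - [[0, 0, 1], [0, 0, 0]]
    - [[0, 0, 1], [0, 0, 0]]
    - [[0, 0, 0.5], [0, 0, 0]]
    - [[0, 0, 0], [0, 0, 0]]
    - [[0, 0, 0], [0, 0, 0]]

```text
t: 13.28
tcp_pos: [577.4, 237.3, 73.9]
tool_rot: [[-0.013, 1.0, 0.0], [1.0, 0.013, 0.0], [0.0, 0.0, -1.0]]
ft_force: [-0.5, -0.3, 1.1]
gripper_width: 17.9
grasp_force: 29.5
```

Call:
servo_tool:
  targets:
    - [[0, 0, 0.5], [0, 0, 0]]
    - [[0, 0, 0.5], [0, 0, 0]]
    - [[0, 0, 0], [0, 0, 0]]
    - [[0, 0, 0], [0, 0, 0]]

```text
t: 13.62
tcp_pos: [577.8, 237.4, 73.9]
tool_rot: [[-0.013, 1.0, 0.001], [1.0, 0.013, 0.0], [0.0, 0.001, -1.0]]
ft_force: [-1.7, -0.8, 6.7]
gripper_width: 17.7
grasp_force: 30.2
```

The tube is on the well floor: 6.7 N with no further descent. I'll open to about 32 mm so the fingers stay clear of the grip plate, then rise.

Call:
servo_tool:
  targets:
    - [[0, 0, 0], [0, 0, 0]]
    - [[0, 0, 0], [0, 0, 0]]
    - [[0, 0, 0], [0, 0, 0]]
    - [[0, 0, 0], [0, 0, 0]]
    - [[0, 0, 0], [0, 0, 0]]
    - [[0, 0, 0], [0, 0, 0]]
  grip: -0.25

```text
t: 14.12
tcp_pos: [577.1, 237.3, 72.6]
tool_rot: [[-0.013, 1.0, -0.0], [1.0, 0.013, 0.0], [0.0, -0.0, -1.0]]
ft_force: [-0.2, -0.3, -0.5]
gripper_width: 31.6
grasp_force: 0.0
```

Call:
servo_tool:
  targets:
    - [[0, 0, -4], [0, 0, 0]]
    - [[0, 0, -8], [0, 0, 0]]
    - [[0, 0, -12], [0, 0, 0]]
    - [[0, 0, -12], [0, 0, 0]]
    - [[0, 0, -12], [0, 0, 0]]
    - [[0, 0, -12], [0, 0, 0]]
    - [[0, 0, -12], [0, 0, 0]]
    - [[0, 0, -12], [0, 0, 0]]
    - [[0, 0, -12], [0, 0, 0]]
    - [[0, 0, 0], [0, 0, 0]]
    - [[0, 0, 0], [0, 0, 0]]

```text
t: 15.03
tcp_pos: [577.9, 237.4, 169.9]
tool_rot: [[-0.013, 1.0, 0.002], [1.0, 0.013, 0.0], [0.0, 0.002, -1.0]]
ft_force: [0.1, -0.1, 0.3]
gripper_width: 32.1
grasp_force: 0.0
```

Run:
```python
from fit import *
s=tip()
b=save("side","b5")
w=fitset({"side":b},[("blue",-60,-34),("blue",-60,0),("blue",-60,34),("blue",60,-34),("blue",60,0),("red",60,34)],np.array([518.9,202,.013])); print(w[:2],np.degrees(w[2]))
print(blob(b,"side","red",578,237)[0], capc("side",577.5,237))
cv2.imwrite("pics/c5.png",cv2.resize(b[250:450,180:380],(600,600),interpolation=cv2.INTER_CUBIC)[:,:,::-1])
```

```text
t 15.0333 tcp [577.9 237.4 169.9] R [[-0.013, 1.0, 0.002], [1.0, 0.013, 0.0], [0.0, 0.002, -1.0]] F [ 0.1 -0.1  0.3] w 32.11466673772334 0.0
side blue -60 -34 [313.8 355.6] 183
side blue -60 0 [294.8 370.3] 188
side blue -60 34 [274.8 384.1] 248
side blue 60 -34 [260.3 308.5] 149
side blue 60 0 [241.8 320.2] 162
side red 60 34 [221.5 333.4] 180
res [[-0.1, -0.2], [0.0, -0.5], [0.0, 0.9], [-0.4, 0.2], [-0.3, 0.2], [0.7, -0.7]]
[519.66570921 202.26044685] 0.9621106649284806
[221.47222222 333.38888889] [222.90317975 333.27320792]
```

View pics/c5.png

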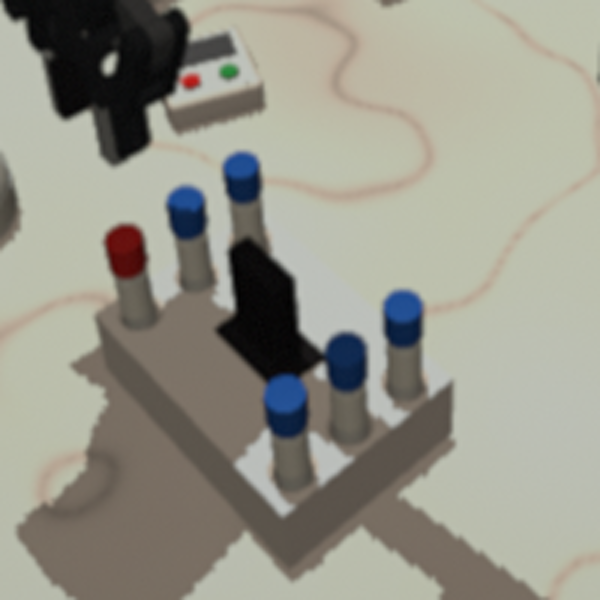

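In the side crop the red tube stands at the same height as the blues (cap at side pixel (221,333)) and the carrier has not moved. Now the grip plate.

Call:
servo_tool:
  targets:
    - [[-8.6, -15, 0], [0, 0, 0]]
    - [[-8.6, -15, 0], [0, 0, 0]]
    - [[-8.6, -15, 0], [0, 0, 0]]
    - [[-8.5, -15, 0], [0, 0, 0]]
    - [[0, 0, 0], [0, 0, -6.92]]
    - [[0, 0, 0], [0, 0, -6.92]]
    - [[0, 0, 0], [0, 0, -6.92]]
    - [[0, 0, 0], [0, 0, -6.92]]
    - [[0, 0, 0], [0, 0, -6.92]]
    - [[0, 0, 0], [0, 0, -6.92]]
    - [[0, 0, 0], [0, 0, -6.92]]
    - [[0, 0, 0], [0, 0, -6.92]]
    - [[0, 0, 0], [0, 0, -6.92]]
    - [[0, 0, 0], [0, 0, -6.92]]
    - [[0, 0, 0], [0, 0, -6.92]]
    - [[0, 0, 0], [0, 0, -6.92]]
    - [[0, 0, 0], [0, 0, -6.92]]
    - [[0, 0, 0], [0, 0, 0]]
    - [[0, 0, 0], [0, 0, 0]]
  grip: 0.2

```text
t: 16.67
tcp_pos: [517.1, 202.1, 167.9]
tool_rot: [[-1.0, -0.008, -0.002], [-0.008, 1.0, -0.0], [0.002, -0.0, -1.0]]
ft_force: [0.1, 0.3, 0.1]
gripper_width: 51.6
grasp_force: 0.0
```

Call:
servo_tool:
  targets:
    - [[-1.2, 0, 10], [0, 0, 0]]
    - [[0, 0, 10], [0, 0, 0]]
    - [[0, 0, 10], [0, 0, 0]]
    - [[0, 0, 10], [0, 0, 0]]
    - [[0, 0, 10], [0, 0, 0]]
    - [[0, 0, 10], [0, 0, 0]]
    - [[0, 0, 10], [0, 0, 0]]
    - [[0, 0, 10], [0, 0, 0]]
    - [[0, 0, 10], [0, 0, 0]]
    - [[0, 0, 10], [0, 0, 0]]
    - [[0, 0, 0], [0, 0, 0]]
    - [[0, 0, 0], [0, 0, 0]]

```text
t: 17.67
tcp_pos: [518.4, 202.2, 68.0]
tool_rot: [[-1.0, -0.012, -0.002], [-0.012, 1.0, -0.0], [0.002, -0.0, -1.0]]
ft_force: [0.6, -0.7, -0.1]
gripper_width: 51.5
grasp_force: 0.0
```

Call:
servo_tool:
  targets:
    - [[0, 0, 0], [0, 0, 0]]
    - [[0, 0, 0], [0, 0, 0]]
    - [[0, 0, 0], [0, 0, 0]]
    - [[0, 0, 0], [0, 0, 0]]
    - [[0, 0, 0], [0, 0, 0]]
    - [[0, 0, 0], [0, 0, 0]]
    - [[0, 0, 0], [0, 0, 0]]
    - [[0, 0, 0], [0, 0, 0]]
    - [[0, 0, 0], [0, 0, 0]]
    - [[0, 0, 0], [0, 0, 0]]
    - [[0, 0, 0], [0, 0, 0]]
    - [[0, 0, 0], [0, 0, 0]]
  grip: -1
  force: 90

```text
t: 18.67
tcp_pos: [519.6, 202.6, 69.7]
tool_rot: [[-1.0, -0.012, 0.002], [-0.012, 1.0, 0.001], [-0.002, 0.001, -1.0]]
ft_force: [-1.2, 1.5, 5.8]
gripper_width: 13.2
grasp_force: 88.4
```

Gripped at 13 mm. I'll raise it slightly first, then check.

Call:
servo_tool:
  targets:
    - [[0, 0, -2], [0, 0, 0]]
    - [[0, 0, -3], [0, 0, 0]]
    - [[0, 0, -4], [0, 0, 0]]
    - [[0, 0, -4], [0, 0, 0]]
    - [[0, 0, -4], [0, 0, 0]]
    - [[0, 0, -3], [0, 0, 0]]
    - [[0, 0, 0], [0, 0, 0]]
    - [[0, 0, 0], [0, 0, 0]]
    - [[0, 0, 0], [0, 0, 0]]
    - [[0, 0, 0], [0, 0, 0]]

```text
t: 19.5
tcp_pos: [518.7, 202.2, 88.5]
tool_rot: [[-1.0, -0.012, -0.001], [-0.012, 1.0, -0.0], [0.001, -0.0, -1.0]]
ft_force: [0.0, -0.4, -6.4]
gripper_width: 13.1
grasp_force: 87.6
```

```bash
cat > lev.py <<'E'
from fit import *
from scipy.spatial.transform import Rotation as Ro
s=tip(); print("torque",np.round(s["ft_torque"],2)); t=np.array(s["tcp_pos"]); lift=t[2]-69
b=env.grab_frame("side")
caps=[("blue",-60,-34),("blue",-60,0),("blue",-60,34),("blue",60,-34),("blue",60,0),("red",60,34)]
im0=cv2.imread("pics/b5.png")[:,:,::-1].copy()
def lm(im,z):
    o=[]
    for c,x,y in caps:
        q,n=blob(im,"side",c,519.6+x,202.5+y,92+z); o.append((x,y,q,n))
    return o
def solve(obs,z0):
    obs=[o for o in obs if o[2] is not None]
    def f(v):
        R=Ro.from_rotvec(v[3:]).as_matrix()
        return np.concatenate([capc("side",*(R@[x,y,92]+v[:3]).tolist())-q for x,y,q,n in obs])
    r=least_squares(f,[519.6,202.5,z0,0,0,.013],x_scale=[1,1,1,.01,.01,.01],diff_step=1e-4); return r
for im,z in((im0,0),(b,lift)):
    o=lm(im,z); r=solve(o,z); print(len([1 for q in o if q[2] is not None]),"areas",[q[3] for q in o],"pos",np.round(r.x[:3],1),"rot deg",np.round(np.degrees(r.x[3:]),2),"cost",round(r.cost,2))
E
python3 lev.py
```

```text
t 19.5 tcp [518.7 202.2  88.5] R [[-1.0, -0.012, -0.001], [-0.012, 1.0, -0.0], [0.001, -0.0, -1.0]] F [ 0.  -0.4 -6.4] w 13.112804621434108 87.64045357704163
torque [-0.03  0.01  0.05]
6 areas [np.int32(183), np.int32(188), np.int32(248), np.int32(149), np.int32(162), np.int32(180)] pos [5.197e+02 2.025e+02 2.000e-01] rot deg [ 0.12 -0.11  0.94] cost 1.16
5 areas [np.int32(181), np.int32(212), np.int32(247), 0, np.int32(50), np.int32(94)] pos [503.5 213.6  25.5] rot deg [3.81 4.96 1.4 ] cost 1.24
```

Call:
servo_tool:
  targets:
    - [[0, 0, -3], [0, 0, 0]]
    - [[0, 0, -6], [0, 0, 0]]
    - [[0, 0, -6], [0, 0, 0]]
    - [[0, 0, -6], [0, 0, 0]]
    - [[0, 0, -6], [0, 0, 0]]
    - [[0, 0, -6], [0, 0, 0]]
    - [[0, 0, -6], [0, 0, 0]]
    - [[0, 0, -6], [0, 0, 0]]
    - [[0, 0, -6], [0, 0, 0]]
    - [[0, 0, -6], [0, 0, 0]]
    - [[0, 0, -6], [0, 0, 0]]
    - [[0, 0, -6], [0, 0, 0]]
    - [[0, 0, -6], [0, 0, 0]]
    - [[0, 0, -5], [0, 0, 0]]
    - [[0, 0, -3], [0, 0, 0]]
    - [[0, 0, -1], [0, 0, 0]]
    - [[0, 0, 0], [0, 0, 0]]
    - [[0, 0, 0], [0, 0, 0]]
    - [[0, 0, 0], [0, 0, 0]]

```text
t: 21.13
tcp_pos: [518.6, 202.2, 172.3]
tool_rot: [[-1.0, -0.012, -0.001], [-0.012, 1.0, -0.0], [0.001, -0.0, -1.0]]
ft_force: [0.2, -0.8, -5.1]
gripper_width: 12.8
grasp_force: 87.7
```

```bash
python3 lev.py
python3 - <<'E'
from h import *
b=save("side","b6"); a=save("top","a6")
c=b[180:400,140:390]
cv2.imwrite("pics/c6.png",cv2.resize(c,(682,600),interpolation=cv2.INTER_CUBIC)[:,:,::-1])
for X in([-75,52],[-75,-52],[75,52]):
    print(X,[np.round((proj("side",[518.7+X[0]-.013*X[1],202.2+X[1]+.013*X[0],z+101])-[140,180])*2.728,0) for z in(0,45)])
E
```

```text
t 21.1333 tcp [518.6 202.2 172.3] R [[-1.0, -0.012, -0.001], [-0.012, 1.0, -0.0], [0.001, -0.0, -1.0]] F [ 0.2 -0.8 -5.1] w 12.801594946569722 87.73560404777527
torque [-0.03  0.   -0.02]
6 areas [np.int32(183), np.int32(188), np.int32(248), np.int32(149), np.int32(162), np.int32(180)] pos [5.197e+02 2.025e+02 2.000e-01] rot deg [ 0.12 -0.11  0.94] cost 1.16
5 areas [np.int32(222), np.int32(255), np.int32(310), 0, np.int32(135), np.int32(192)] pos [512.7 207.3 106.2] rot deg [1.55 1.42 1.33] cost 0.72
[-75, 52] [array([357., 593.]), array([350., 533.])]
[-75, -52] [array([522., 466.]), array([523., 406.])]
[75, 52] [array([178., 408.]), array([164., 348.])]
```

View pics/c6.png

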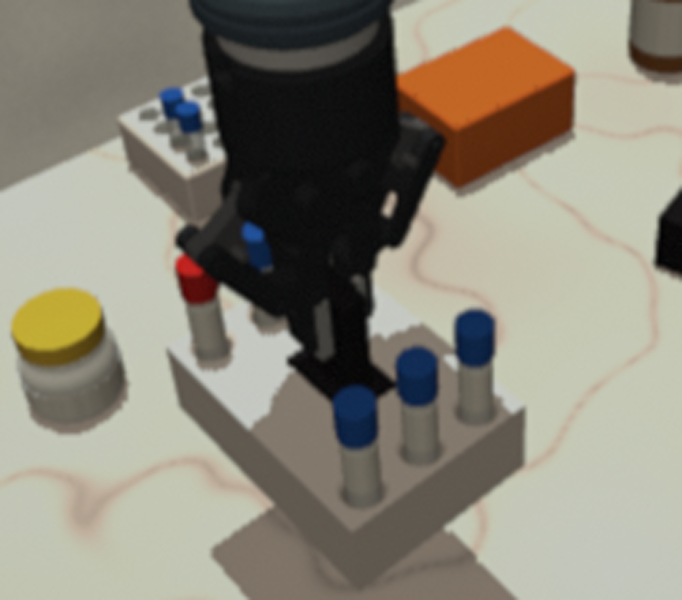

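The crop shows the carrier level: its corners at crop (351,533), (523,407) and (168,350) agree with a level block 101 mm up to within a couple of pixels. Red and four blue tubes are visible and seated; the sixth is behind the gripper. I'll hold still for more than two seconds.

Call:
servo_tool:
  targets:
    - [[0, 0, 0], [0, 0, 0]]
    - [[0, 0, 0], [0, 0, 0]]
    - [[0, 0, 0], [0, 0, 0]]
    - [[0, 0, 0], [0, 0, 0]]
    - [[0, 0, 0], [0, 0, 0]]
    - [[0, 0, 0], [0, 0, 0]]
    - [[0, 0, 0], [0, 0, 0]]
    - [[0, 0, 0], [0, 0, 0]]
    - [[0, 0, 0], [0, 0, 0]]
    - [[0, 0, 0], [0, 0, 0]]
    - [[0, 0, 0], [0, 0, 0]]
    - [[0, 0, 0], [0, 0, 0]]
    - [[0, 0, 0], [0, 0, 0]]
    - [[0, 0, 0], [0, 0, 0]]
    - [[0, 0, 0], [0, 0, 0]]
    - [[0, 0, 0], [0, 0, 0]]
    - [[0, 0, 0], [0, 0, 0]]
    - [[0, 0, 0], [0, 0, 0]]
    - [[0, 0, 0], [0, 0, 0]]
    - [[0, 0, 0], [0, 0, 0]]

```text
t: 22.95
tcp_pos: [518.9, 202.2, 172.8]
tool_rot: [[-1.0, -0.012, 0.0], [-0.012, 1.0, 0.0], [-0.0, 0.0, -1.0]]
ft_force: [-0.5, -0.5, -5.9]
gripper_width: 13.0
grasp_force: 87.7
```

Call:
servo_tool:
  targets:
    - [[0, 0, 0], [0, 0, 0]]
    - [[0, 0, 0], [0, 0, 0]]
    - [[0, 0, 0], [0, 0, 0]]
    - [[0, 0, 0], [0, 0, 0]]
    - [[0, 0, 0], [0, 0, 0]]
    - [[0, 0, 0], [0, 0, 0]]
    - [[0, 0, 0], [0, 0, 0]]
    - [[0, 0, 0], [0, 0, 0]]
    - [[0, 0, 0], [0, 0, 0]]
    - [[0, 0, 0], [0, 0, 0]]
    - [[0, 0, 0], [0, 0, 0]]
    - [[0, 0, 0], [0, 0, 0]]
    - [[0, 0, 0], [0, 0, 0]]
    - [[0, 0, 0], [0, 0, 0]]
    - [[0, 0, 0], [0, 0, 0]]
    - [[0, 0, 0], [0, 0, 0]]
    - [[0, 0, 0], [0, 0, 0]]
    - [[0, 0, 0], [0, 0, 0]]
    - [[0, 0, 0], [0, 0, 0]]
    - [[0, 0, 0], [0, 0, 0]]

```text
t: 24.62
tcp_pos: [518.9, 202.2, 172.8]
tool_rot: [[-1.0, -0.012, -0.0], [-0.012, 1.0, -0.0], [0.0, -0.0, -1.0]]
ft_force: [0.3, -0.2, -5.9]
gripper_width: 12.9
grasp_force: 87.7
```

```bash
python3 lev.py | tail -1; python3 -c "
from h import *
tip(); print(env.close_job())"
```

```text
5 areas [np.int32(222), np.int32(262), np.int32(306), 0, np.int32(134), np.int32(190)] pos [512.9 207.5 106.9] rot deg [1.55 1.38 1.32] cost 0.56
t 24.6667 tcp [518.9 202.2 172.8] R [[-1.0, -0.012, -0.0], [-0.012, 1.0, 0.0], [0.0, 0.0, -1.0]] F [-0.7  1.2 -5. ] w 13.070393368171457 87.73553252220154
the job is handed in; nothing more can be done
None
```

I seated and released the red tube in the carrier, then lifted the carrier about 10 cm, held it level and still for over 3 s, and handed the job in at 24.7 s still holding it; the gripper hid one blue tube from the cameras during the hold, so I saw five of the six.

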